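# Set the roller's red line to the top and clamp it

## Robot

A 7-joint arm with a two-finger parallel gripper is mounted at the origin on the work surface; the furniture and walls round the work are solid. World frame = base frame: x ahead of the robot, y to its left, z up, the work surface at z = 0. Lengths are in m, angles in rad, forces in N, time in s.
With the tool pointing down it reaches from about 0.425 to 0.95 m from the base axis. Payload 4.7 kg.
Tool frame: the origin (TCP) lies between the finger pads; the fingertips stand 25 mm ahead of it and the grasp point (between the pads) lies 6 mm ahead of it; z points along the fingers, y is the line along which they close (so a half turn about z gives the same grasp; the last joint's range is limited). The gripper opens to 85 mm and grips with 20 to 120 N. Pads are 22 mm wide; open, the fingers measure 114 mm over their backs; the gripper's body (76 mm by 85 mm) begins 54 mm behind the grasp point. The pads swing forward as they close: fully open they stand 13 mm farther back than shut.
Start: joints at [-1.298, 0.469, -0.049, 1.532, 0.024, 1.141, -0.082], TCP at [0.201, 0.645, 0.256] pointing down, gripper open.
Joint ranges: [-2.59, 2.59], [-0.33, 1.99], [-1.39, 1.29], [0.1, 2.45], [-1.04, 4.18], [0.21, 1.99], [-2.66, 2.66]. Speed limits (rad/s): [2.57, 2.57, 3.14, 3.14, 3.14, 3.14, 3.14].

## Interface

Orientations are given as a 3x3 rotation matrix whose columns are the frame's x, y, z axes.
In Python, from rig import * gives the robot as it stands. Calls block until the motion is done:
- movep(position, orientation): joint-space move of the TCP to a pose.
- move_l(position, attitude=None, feed=0.15, until_force=None): straight line of the TCP; attitude=None keeps the orientation; feed is the mean speed in m/s. With until_force (N) it stops when the force on the tool has changed by that much, and returns True; else False.
- move_joints(angles): joint-space move.
- command_gripper(opening, newtons=None): finger opening in m; newtons is the grip in N (None keeps the last); returns when the fingers have stopped.
- sleep(seconds).
- inverse_kinematics(position, orientation): joint angles nearest the present ones, or None.
- sense(): the state.
- camera(name): name is "side" or "top" or "wrist"; returns (picture, depth): 384x512x3 uint8, red, green, blue; 384x512 float32, m along the optical axis (not along the pixel's ray), 0 where there is no reading.
- camera_params(name): a dict with "K" (3x3 intrinsics, pixels), "position" and "rotation" of the camera in the world; the wrist camera has in their place "tool_from_camera" (4x4, takes a point from camera to tool coordinates, whose origin is the TCP and whose axes are the flange's). Camera axes: x right, y down, z forward; pixel columns grow to the right and rows downward; lengths in m; the calibration is good to about 2 mm. A picture is of the moment at which its call begins: read the wrist's pose just before it. camera_params takes no time and is no camera call.
A pose or a line that the arm cannot do raises Unreachable and nothing moves.
- finish_job(): hands the job in; it is judged then, once.
The state is a dict: "time_s": time; "joint_pos": joint angles; "qd": joint speeds; "joint_efforts": joint torques, N m; "position": TCP position; "tcp_rot": TCP orientation; "wrist_force": force on the tool from outside, world axes, zero at the start; "ft_torque": the same for the moment, N m; "finger_gap": finger opening in m; "gripper_force": force on a finger pad.
Only numpy, scipy, OpenCV 4.12 (cv2) and the standard library are available. Lean on these libraries where they do the work, as an engineer would, in place of code of your own. Each camera call takes 0.05 s, during which the arm holds its last target. There are 200 camera calls.

## Task

The white roller sits between the two centres of the blue inspection stand. Grip it and turn it on its axis until its red line faces straight up, then swing the yellow-knobbed clamp lever fully over, away from the robot, leaving the red line on top. Do not knock the things standing around the stand.

Things in the scene. Friction and masses are not known exactly. Their poses are not given: they have to be found in the camera images.
- stand: fixed grey base 100 x 350 x 14 mm, y -140 to +210 mm, with 2 blue posts. Origin on the worktop below the roller's middle; x points about away from the robot; roller axis along y, 120 mm up. Posts: 46 (x) x 24 (y) mm, tops z 143 mm, inner faces at y +-82 mm; feet z 36, ways on the base z 20 mm. Clamp lever at the +y end.
- roller_mid (a point): centre of the white roller (40 mm diameter, 130 mm long, silver end bands), which only turns about its axis. The point turns with it: y along the axis, z to the red line. A red line 7 mm wide runs along the roller, a blue one of the same width along the opposite side. Room to grip from above or with the hand leaning towards the robot; the wall behind leaves little room to lean away.
- roller (a joint): roller angle (rad): 0 or any whole turn = red line straight up; grows as the top of the roller moves to the stand's +x (away from the robot). No stops: it turns either way (starts -2.0 to -0.6, red line on the robot's side) and stays where it is left; drag about 0.06 N m, clamped or not.
- clamp_ball (a point): centre of the yellow ball (26 mm diameter) on the clamp lever. The 11 mm rod swings about a pivot parallel to the roller at x = 0, y = 165, z = 72 mm in the stand's frame; ball centre 66 mm from the pivot. Its grey pedestal (60 mm in x, 34 mm in y) reaches z = 82 mm.
- clamp (a joint): angle of the clamp lever (rad): 0 = open, leaning 0.5 rad from upright towards the stand's -x (the robot); 1.0 = fully over at its stop, leaning 0.5 rad towards +x. Starts between 0 and 0.15. Stiff: about 1.3 N at the ball moves it, and it stays where it is left.
- slides_box: bystander: white and green carton 60 x 83 x 34 mm, loose, origin at the centre of its underside
- cup: bystander: sample cup with orange lid, 61 mm diameter, 68 mm high, loose, origin at the centre of its underside
- swab_box: bystander: white and blue carton 57 x 111 x 62 mm, loose, origin at the centre of its underside

How it is judged:
On the way, in this order (a step that is already met when the one before it is completed fails the run):
1. the roller's red line faces up while the clamp lever is still open (angle between roller_mid's own z axis and vertical below 0.15 rad and value of joint clamp below 0.4 rad), for 0.2 s.
2. the clamp lever is swung over (value of joint clamp above 0.85 rad), for 0.2 s.
At the end, for the whole second after the job is handed in: the red line faces up to within 0.15 rad, the roller is at rest, and the clamp lever is over (joint above 0.85 of 1.0 rad) (angle between roller_mid's own z axis and vertical below 0.15 rad and value of joint clamp above 0.85 rad and velocity of joint roller between -0.05 and 0.05 rad/s); the robot touches nothing.
It fails at once if a bystander box or cup is knocked more than 30 mm from its place (distance of any of slides_box, cup, swab_box from where it was at the start of the episode above 0.03 m).
It also fails if it takes over 58 s, if anything falls off the work surface, if the arm or the gripper's body presses on something with over 40 N, if the wrist force passes 120 N, or if a joint passes its speed limit or range.

## Working session

There is one attempt and no reset: what is moved stays moved. The work goes in short steps, each a Python script; the robot and the scene stay as the last script left them, time stands still between calls to the robot, and variables do not carry over. Pictures are saved under pics/ and viewed, at most 10 in all, crops included, and the job is handed in when it is done.

```bash
ls; mkdir -p pics; python3 - <<'E'
from rig import *
import cv2,numpy as np
for n in("side","top"):
    p,d=camera(n); cv2.imwrite(f"pics/{n}0.png",p[:,:,::-1]); np.savez(f"/tmp/{n}0.npz",p=p,d=d)
    c=camera_params(n); print(n,c)
s=sense();print(s)
E
```

```text
pics
side {'K': array([[438.33388157,   0.        , 251.16452218],
       [  0.        , 438.33388157, 201.37723969],
       [  0.        ,   0.        ,   1.        ]]), 'position': array([0.32302729, 0.38425435, 0.93039571]), 'rotation': array([[-0.86760431, -0.42138936,  0.26399575],
       [-0.49719702,  0.74327093, -0.44759741],
       [-0.00760758, -0.51959535, -0.85437861]])}
top {'K': array([[493.50580735,   0.        , 255.08447363],
       [  0.        , 493.50580735, 184.64401883],
       [  0.        ,   0.        ,   1.        ]]), 'position': array([ 0.37363044, -0.02467777,  1.31829775]), 'rotation': array([[-0.0257572 , -0.984136  ,  0.17553601],
       [-0.9995676 ,  0.02286307, -0.01849017],
       [ 0.01418355, -0.17593636, -0.98429936]])}
{'time_s': 0.1, 'joint_pos': array([-1.29788808,  0.46939127, -0.0485684 ,  1.53356751,  0.02412106,
        1.14096511, -0.08228993]), 'qd': array([-2.87919851e-04, -2.18892357e-03,  2.36404395e-04, -3.96939666e-03,
        3.34773881e-05, -1.13963555e-03,  1.66620035e-03]), 'joint_efforts': array([ 8.28292141e-04, -5.11517429e+01, -4.70267760e-02, -2.38389480e+01,
        1.07011932e-02,  4.42643679e-03, -8.35930877e-06]), 'position': array([0.20050773, 0.64404343, 0.25534862]), 'tcp_rot': array([[-9.54807720e-01,  2.97223873e-01, -4.32262062e-04],
       [ 2.97224174e-01,  9.54806227e-01, -1.69076049e-03],
       [-8.98078737e-05, -1.74282991e-03, -9.99998477e-01]]), 'wrist_force': array([ 0.98370312, -0.14496135, -0.39246692]), 'ft_torque': array([0.01439911, 0.01154253, 0.0292782 ]), 'gripper_force': 0.0, 'finger_gap': 0.08540176528814883}
```

View pics/side0.png

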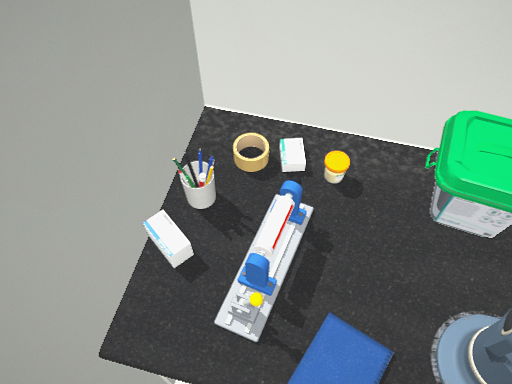

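View pics/top0.png

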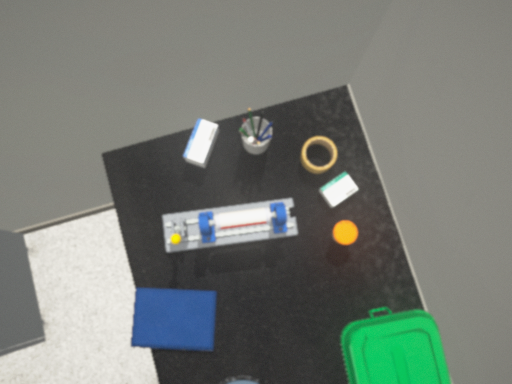

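Side view: roller around (270,235) between blue posts (290,195) and (257,270), yellow ball (257,299), red line on the robot's side. Top view: posts (207,223) and (279,214), ball (176,239), bystanders clear to the far/right side.

```bash
cat > h.py <<'E'
import numpy as np,cv2
from rig import *
def masks(p):
    h=cv2.cvtColor(p,cv2.COLOR_RGB2HSV).astype(int);H,S,V=h[...,0],h[...,1],h[...,2]
    return dict(blue=(H>100)&(H<120)&(S>150)&(V>80),red=((H<8)|(H>172))&(S>90)&(V>80),
      yellow=(H>22)&(H<34)&(S>150)&(V>120),white=(S<40)&(V>170))
def cloud(d,K,R,t):
    v,u=np.mgrid[:d.shape[0],:d.shape[1]]
    c=np.stack([(u-K[0,2])/K[0,0]*d,(v-K[1,2])/K[1,1]*d,d],-1)
    return c@R.T+t
def ray(uv,z,c):
    r=c["rotation"]@np.array([(uv[0]-c["K"][0,2])/c["K"][0,0],(uv[1]-c["K"][1,2])/c["K"][1,1],1])
    return c["position"]+r*(z-c["position"][2])/r[2]
E
cat > m.py <<'E'
from h import *
for n in("side","top"):
    f=np.load(f"/tmp/{n}0.npz");p,d=f["p"],f["d"];c=camera_params(n)
    P=cloud(d,c["K"],c["rotation"],c["position"]);M=masks(p)
    print(n,"table z",np.median(P[350,100:300,2]) )
    near=(P[...,0]>.4)&(P[...,0]<.75)&(P[...,1]>-.2)&(P[...,1]<.4)&(d>0)
    m=M["blue"]&near&(P[...,2]>.07)
    k,l,st,ce=cv2.connectedComponentsWithStats(m.astype(np.uint8))
    for i in range(1,k):
        if st[i,4]>60:
            q=P[l==i]; print("post",ce[i],st[i,4],q.min(0).round(3),q.max(0).round(3))
            t=q[q[:,2]>.13]; print("  top",len(t),cv2.minAreaRect(t[:,:2].astype(np.float32)) if len(t)>3 else "")
    for k2 in("red","yellow","white"):
        m=M[k2]&near&(P[...,2]>.085)&(P[...,2]<.16)
        k,l,st,ce=cv2.connectedComponentsWithStats(m.astype(np.uint8))
        for i in range(1,k):
            if st[i,4]>25:
                q=P[l==i];xy=q[:,:2];u,s,vt=np.linalg.svd(xy-xy.mean(0),full_matrices=False)
                print(k2,ce[i].round(1),st[i,4],q.mean(0).round(4),"zmax",q[:,2].max().round(3),"dir",vt[0].round(3),"len",np.ptp((xy-xy.mean(0))@vt[0]).round(3))
    # base plate
    m=near&(P[...,2]>.008)&(P[...,2]<.022)
    k,l,st,ce=cv2.connectedComponentsWithStats(m.astype(np.uint8))
    m=near&(P[...,2]>.009);k,l,st,ce=cv2.connectedComponentsWithStats(m.astype(np.uint8));i=1+np.argmax(st[1:,4])
    q=P[(l==i)&(P[...,2]<.03)];print("base",cv2.minAreaRect(q[:,:2].astype(np.float32)))
E
python3 m.py
```

```text
side table z -0.0003665389237005878
post [292.39053254 191.23372781] 338 [ 0.487 -0.128  0.071] [ 0.533 -0.093  0.145]
  top 208 ((0.5102755427360535, -0.10693938285112381), (0.04213444143533707, 0.026672424748539925), 4.835520267486572)
post [256.98062016 266.87596899] 516 [0.467 0.068 0.07 ] [0.512 0.095 0.145]
  top 247 ((0.4905315637588501, 0.08075989782810211), (0.04183121398091316, 0.02364499494433403), 6.033727645874023)
red [282.2 226.6] 106 [ 0.4841 -0.0136  0.1314] zmax 0.136 dir [-0.105  0.994] len 0.109
yellow [209.  174.6] 31 [ 0.6905 -0.0541  0.1206] zmax 0.151 dir [0.999 0.043] len 0.018
yellow [255.9 299. ] 139 [0.454  0.1501 0.1402] zmax 0.147 dir [-0.943 -0.333] len 0.024
white [183.8 177.5] 32 [ 0.7404 -0.0245  0.1114] zmax 0.133 dir [-0.866  0.499] len 0.029
white [202.5 177.2] 53 [ 0.6952 -0.0363  0.1298] zmax 0.138 dir [-0.899 -0.437] len 0.016
white [197.6 187.2] 107 [ 0.7073 -0.0273  0.0923] zmax 0.1 dir [0.839 0.545] len 0.07
white [273.5 225.6] 1026 [ 0.5002 -0.0054  0.135 ] zmax 0.143 dir [-0.119  0.993] len 0.158
white [246.4 301.7] 30 [0.4743 0.1519 0.099
[... 356 characters left out ...]
06139692664146), 9.588252067565918)
post [203.63809524 221.34285714] 105 [0.479 0.068 0.099] [0.517 0.088 0.148]
  top 102 ((0.49665817618370056, 0.07737287878990173), (0.03430236876010895, 0.019428657367825508), 2.3495185375213623)
red [243.1 224.8] 47 [ 0.4878 -0.0156  0.131 ] zmax 0.138 dir [ 0.108 -0.994] len 0.1
yellow [175.5 238.7] 71 [0.4578 0.1454 0.1412] zmax 0.148 dir [-0.985  0.172] len 0.021
white [251.1 139.3] 29 [ 0.6992 -0.04    0.1338] zmax 0.145 dir [ 0.193 -0.981] len 0.014
white [242.  217.1] 809 [ 0.5061 -0.0135  0.1359] zmax 0.146 dir [-0.11   0.994] len 0.161
base ((0.7264849543571472, 0.30894896388053894), (0.004651793744415045, 0.18782080709934235), 14.67501163482666)
```

```bash
cat >> h.py <<'E'
Y=np.array([-.106,.9944,0]);Y/=np.linalg.norm(Y);X=np.array([Y[1],-Y[0],0]);Z=np.array([0,0,1.]);C=np.array([.502,-.0135,0])
def W(x,y,z): return C+x*X+y*Y+z*Z
def att(a,s): # hand leaning: up direction at roller angle a, fingers closing across the axis
    z=-(np.sin(a)*X+np.cos(a)*Z); y=s*(np.cos(a)*X-np.sin(a)*Z); return np.column_stack([np.cross(y,z),y,z])
def pose(a,s,back=0,y=0): # grasp point on roller axis, backed off
    R=att(a,s); return W(0,y,.12)-R[:,2]*(.006+back),R
E
python3 - <<'E'
from h import *
for s in(1,-1):
  for a in(-1.2,-1,-.8,-.6,-.4,-.2,0,.15):
    for b in(0,.1):
        q=inverse_kinematics(*pose(a,s,b)); print(s,a,b,None if q is None else np.round(q,2))
E
```

```text
1 -1.2 0 None
1 -1.2 0.1 None
1 -1 0 None
1 -1 0.1 None
1 -0.8 0 None
1 -0.8 0.1 None
1 -0.6 0 [ 0.8   0.4  -0.96  2.4   1.98  0.3  -1.82]
1 -0.6 0.1 None
1 -0.4 0 [-0.57  0.28  0.62  2.34 -0.9   0.26  0.94]
1 -0.4 0.1 [-0.94 -0.04  0.91  2.34  0.    0.43  0.08]
1 -0.2 0 [-0.67  0.36  0.76  2.22 -0.57  0.52  0.61]
1 -0.2 0.1 [-0.72  0.11  0.73  2.17 -0.14  0.7   0.21]
1 0 0 [-0.52  0.4   0.58  2.09 -0.32  0.74  0.37]
1 0 0.1 [-0.59  0.24  0.64  2.   -0.18  0.95  0.24]
1 0.15 0 [-0.47  0.46  0.53  2.   -0.26  0.91  0.31]
1 0.15 0.1 [-0.52  0.35  0.58  1.88 -0.18  1.13  0.25]
-1 -1.2 0 None
-1 -1.2 0.1 None
-1 -1 0 None
-1 -1 0.1 None
-1 -0.8 0 None
-1 -0.8 0.1 None
-1 -0.6 0 [ 0.69  0.35 -0.83  2.4   2.09  0.24  1.19]
-1 -0.6 0.1 None
-1 -0.4 0 [ 0.44  0.29 -0.55  2.29  0.61  0.23  2.61]
-1 -0.4 0.1 None
-1 -0.2 0 [-0.91  0.5   1.12  2.23 -0.88  0.65 -2.22]
-1 -0.2 0.1 None
-1 0 0 [-0.87  0.6   1.12  2.11 -0.71  0.88 -2.37]
-1 0 0.1 [-0.94  0.37  1.13  2.01 -0.4   1.   -2.65]
-1 0.15 0 [-0.84  0.68  1.11  2.01 -0.65  1.06 -2.42]
-1 0.15 0.1 [-0.87  0.52  1.12  1.89 -0.44  1.2  -2.6 ]
```

```bash
cat >> h.py <<'E'
def turn(a0,a1,s=1,n=5):
    for a in np.linspace(a0,a1,n+1)[1:]:
        p,R=pose(a,s); d=np.linalg.norm(p-sense()["position"])
        move_l(p,R,feed=max(d,.0004)/(abs(a1-a0)/n/.5))
E
python3 - <<'E'
from h import *
p,R=pose(0,1,.14); movep(p,R); print(sense()["time_s"],np.round(sense()["joint_pos"],2))
p,R=pose(0,1,0); move_l(p,R,feed=.1); print(sense()["time_s"],sense()["wrist_force"].round(1),np.round(sense()["joint_pos"],2))
turn(0,-.1,n=1); s=sense();print(s["time_s"],s["wrist_force"].round(1),np.round(s["joint_pos"],2))
E
```

```text
2.6667 [-0.62  0.19  0.65  1.95 -0.13  1.04  0.2 ]
4.2167 [ 0.6 -0.3  0.5] [-0.51  0.39  0.57  2.09 -0.31  0.74  0.36]
4.4667 [-0.3 -0.9 -0.2] [-0.51  0.35  0.56  2.15 -0.34  0.62  0.39]
```

```bash
python3 - <<'E'
from h import *
def st(t): s=sense();print(t,s["time_s"],"F",s["wrist_force"].round(1),"T",s["ft_torque"].round(2),s["finger_gap"].round(4),s["gripper_force"],np.round(s["joint_pos"],2))
turn(-.1,-.36,n=3); st("lean")
command_gripper(0.03,60); st("grip")
turn(-.36,.12); st("turned")
command_gripper(0.085); st("open")
p,d=camera("side"); cv2.imwrite("pics/side1.png",cv2.resize(p[120:360,170:370,::-1],None,fx=3,fy=2.5))
E
```

```text
Traceback (most recent call last):
AttributeError: 'float' object has no attribute 'round'
```

```bash
cat >> h.py <<'E'
def st(t): s=sense();print(t,round(s["time_s"],2),"F",s["wrist_force"].round(1),"T",s["ft_torque"].round(2),round(s["finger_gap"],4),s["gripper_force"],np.round(s["joint_pos"],2))
E
python3 - <<'E'
from h import *
st("lean")
command_gripper(0.03,60); st("grip")
turn(-.36,.12); st("turned")
command_gripper(0.085); st("open")
p,d=camera("side"); cv2.imwrite("pics/side1.png",cv2.resize(p[120:360,170:370,::-1],None,fx=3,fy=2.5))
E
```

```text
lean 5.35 F [ 0.4  0.8 -0.1] T [-0.09  0.43  0.01] 0.0851 0.0 [-0.39  0.26  0.4   2.31 -0.53  0.27  0.57]
grip 5.86 F [0.5 0.9 2.1] T [ 0.08 -0.02  0.13] 0.0385 60.01482009887695 [-0.39  0.26  0.4   2.31 -0.53  0.26  0.58]
turned 7.16 F [ 0.9  1.8 11. ] T [0.21 0.07 0.09] 0.0385 67.87115693092346 [-0.52  0.45  0.59  2.02 -0.3   0.88  0.35]
open 7.68 F [ 0.3  0.9 -0.2] T [ 0.03 -0.03 -0.03] 0.085 0.0 [-0.52  0.45  0.59  2.02 -0.3   0.88  0.35]
```

View pics/side1.png

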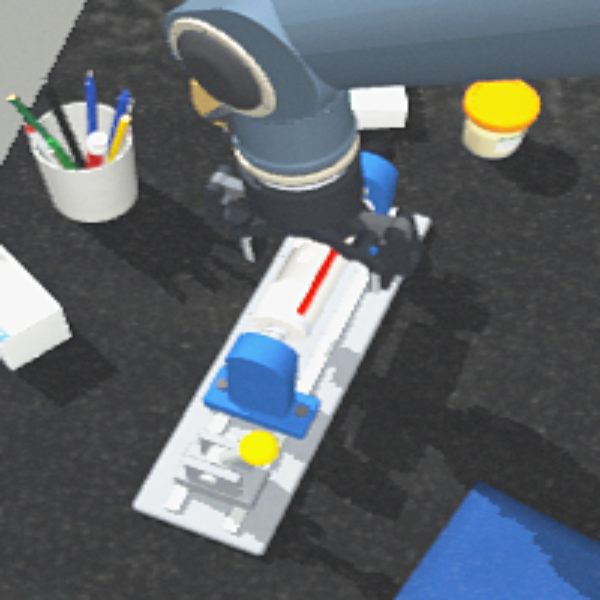

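The red line (crop ≈ (318,280)) has moved up; the grip held, and the fingers are open and clear. Next I'll measure the angle by intersecting rays with the cylinder.

```bash
cat >> h.py <<'E'
def red_angle(p,c):
    K,R,t=c["K"],c["rotation"],c["position"]; m=masks(p)["red"]; v,u=np.nonzero(m)
    r=np.stack([(u-K[0,2])/K[0,0],(v-K[1,2])/K[1,1],np.ones(len(u))],-1)@R.T
    B=np.stack([X,Y,Z]);o=B@(t-C)-[0,0,.12];r=r@B.T
    a=r[:,0]**2+r[:,2]**2;b=r[:,0]*o[0]+r[:,2]*o[2];q=b*b-a*(o[0]**2+o[2]**2-.0004)
    ok=q>0;k=(-b[ok]-np.sqrt(q[ok]))/a[ok];P=o+r[ok]*k[:,None];P=P[abs(P[:,1])<.062]
    an=np.arctan2(P[:,0],P[:,2]);return len(an),np.median(an),an.mean(),an.std(),P[:,1].min(),P[:,1].max()
E
python3 - <<'E'
from h import *
for n in("side","top"): print(n,red_angle(np.load(f"/tmp/{n}0.npz")["p"],camera_params(n)))
p,d=camera("side");print(red_angle(p,camera_params("side")))
E
```

```text
side (106, np.float64(-1.074026626490348), np.float64(-1.083322907254085), np.float64(0.1161298640132809), np.float64(-0.05517582306634239), np.float64(0.05365750988973733))
top (47, np.float64(-0.8174716759560441), np.float64(-0.8224587996075363), np.float64(0.05246720749657891), np.float64(-0.05128489753004447), np.float64(0.04825426699346727))
(81, np.float64(-0.569364164668131), np.float64(-0.5726827396346723), np.float64(0.0932692600696577), np.float64(-0.008834705252497577), np.float64(0.053249990488032806))
```

```bash
python3 - <<'E'
from h import *
turn(.12,-.36)
command_gripper(0.03,60); st("grip")
turn(-.36,.12); st("turned")
command_gripper(0.085)
turn(.12,0,n=2)
p,R=pose(0,1,.15); move_l(p,R,feed=.15); st("up")
s=sense(); w,dw=camera("wrist"); c=camera_params("wrist");T=c["tool_from_camera"]
cw=dict(K=c["K"],rotation=s["tcp_rot"]@T[:3,:3],position=s["tcp_rot"]@T[:3,3]+s["position"])
print(cw["position"],cw["rotation"][:,2]); print("wrist",red_angle(w,cw))
np.savez("/tmp/w.npz",p=w,d=dw,**cw)
ps,ds=camera("side"); np.savez("/tmp/s1.npz",p=ps,d=ds); print("side",red_angle(ps,camera_params("side")))
cv2.imwrite("pics/w1.png",w[:,:,::-1])
P=cloud(dw,cw["K"],cw["rotation"],cw["position"])
Q=(P-C)@np.stack([X,Y,Z]).T-[0,0,.12]
m=(abs(Q[...,1])<.05)&(abs(Q[...,0])<.03)&(Q[...,2]>-.005)&(Q[...,2]<.03)
x,z=Q[m][:,0],Q[m][:,2]
A=np.c_[2*x,2*z,np.ones(len(x))];f=np.linalg.lstsq(A,x*x+z*z,rcond=None)[0];print("cyl x,z,r",f[0],f[1],np.sqrt(f[2]+f[0]**2+f[1]**2),len(x))
r=masks(w)["red"]&m;print("red xz",Q[r].mean(0))
E
```

```text
grip 9.83 F [2.7 0.7 3.5] T [0.07 0.02 0.09] 0.0385 59.93839144706726 [-0.4   0.26  0.41  2.31 -0.54  0.26  0.59]
turned 11.15 F [ 0.4  0.3 10.4] T [0.22 0.04 0.1 ] 0.0384 68.19727063179016 [-0.52  0.46  0.6   2.02 -0.31  0.88  0.36]
up 13.34 F [-0.  -0.2 -0.5] T [ 0.03 -0.03  0.02] 0.0854 0.0 [-0.65  0.18  0.69  1.94 -0.13  1.06  0.2 ]
[0.49313799 0.06264304 0.39158515] [ 0.02938508 -0.29508265 -0.95501976]
wrist (663, np.float64(-0.0019985213651557542), np.float64(-0.020882354367023917), np.float64(0.08790554179625248), np.float64(-0.05314711746887879), np.float64(0.05541855515641432))
side (119, np.float64(-0.07499464908581474), np.float64(-0.07468762635542066), np.float64(0.07630942848701547), np.float64(-0.053908609131367746), np.float64(0.05278142013806669))
cyl x,z,r 0.0007841485467611928 -0.0002764788239895167 0.019098897831045483 3582
red xz [-0.00041086  0.00285167  0.01901224]
```

View pics/w1.png

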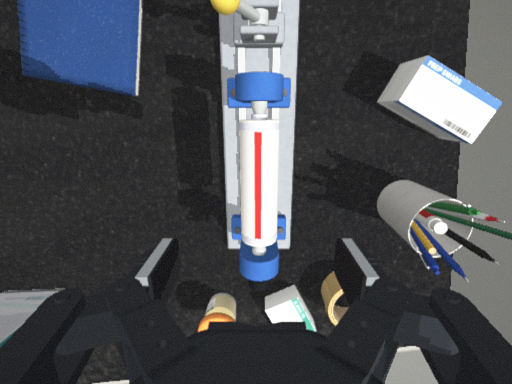

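The wrist view shows the roller spanning columns 241–280 and the red line at about 258, so it's nearly up but slightly short. I'll measure it from the silhouette and trim.

```bash
cat >> h.py <<'E'
def sil(w):
    M=masks(w);out=[]
    for v in range(140,230):
        r=np.nonzero(M["red"][v,200:320])[0]+200
        b=w[v].astype(int).min(1); g=w[v].astype(int).max(1)
        if len(r)<3: continue
        m=r.mean(); ok=(g>205)|M["red"][v]; i=j=int(m)
        while ok[i-1]: i-=1
        while ok[j+1]: j+=1
        out.append((i,j,m))
    i,j,m=np.array(out).T
    print("edges",np.median(i),np.median(j),"red",np.median(m),"angle",np.median(np.arcsin(np.clip((m-(i+j)/2)/((j-i+1)/2),-1,1))))
E
python3 - <<'E'
from h import *
f=np.load("/tmp/w.npz");w=f["p"];sil(w); print(w[180,232:292].max(1))
print(w[180,232:292,2])
E
```

```text
edges 243.0 291.0 red 257.5 angle -0.3843967744956391
[226 227 223 225 225 225 175 159 187 195 201 217 227 232 240 246 249 251
 253 254 255 255 252 250 249 250 249 249 250 254 255 255 255 255 255 255
 255 255 255 255 255 255 254 254 253 247 223 224 221 223 220 221 222 223
 219 222 223 221 224 218]
[226 227 223 225 225 225 175 159 182 184 188 204 217 223 232 239 244 247
 250 252 254 255 182  85  67  69  68  68  85 214 255 255 255 255 255 255
 255 255 255 254 254 254 253 252 251 239 223 224 221 223 220 221 222 223
 219 222 223 221 224 218]
```

```bash
python3 - <<'E'
from h import *
p,R=pose(0,1,0); move_l(p,R,feed=.15)
command_gripper(0.03,60); turn(0,.07,n=2); st("trim"); command_gripper(0.085)
p,R=pose(0.07,1,.15); move_l(pose(0,1,.15)[0],R,feed=.15); move_l(*pose(0,1,.15))
s=sense(); w,dw=camera("wrist"); c=camera_params("wrist");T=c["tool_from_camera"]
cw=dict(K=c["K"],rotation=s["tcp_rot"]@T[:3,:3],position=s["tcp_rot"]@T[:3,3]+s["position"])
print("wrist",red_angle(w,cw),"subtract ~.04"); ps,ds=camera("side"); print("side",red_angle(ps,camera_params("side")));cv2.imwrite("pics/w2.png",w[:,:,::-1])
print(w[180,232:292,2])
command_gripper(0.0); st("shut")
for k in(1,-1):
    R=np.column_stack([k*X,-k*Y,-Z])
    for x,z in((-.08,.28),(-.08,.137),(.02,.137)):
        q=inverse_kinematics(W(x,.165,z),R);print(k,x,z,None if q is None else q.round(2))
E
```

```text
trim 15.59 F [2.1 0.6 7.5] T [ 0.22 -0.3   0.02] 0.0386 61.76980376243591 [-0.53  0.43  0.61  2.05 -0.32  0.83  0.37]
wrist (692, np.float64(0.06413851246367261), np.float64(0.05813506556914752), np.float64(0.09227387619431493), np.float64(-0.05333446489319103), np.float64(0.055360079270058156)) subtract ~.04
side (117, np.float64(0.004483410919547302), np.float64(0.002729786996338801), np.float64(0.07493100407357274), np.float64(-0.053908609131367746), np.float64(0.05355699768315508))
[223 224 221 222 223 220 170 154 136 164 184 195 205 220 226 233 238 243
 247 249 251 252 239 255 221 107  69  73  69  70  70 162 255 255 255 255
 255 255 254 254 254 254 253 252 251 248 223 218 220 218 218 216 219 217
 219 219 221 220 223 215]
shut 18.38 F [-0.7 -0.8  0.7] T [ 0.   -0.02  0.02] 0.0001 0.0 [-0.66  0.18  0.69  1.94 -0.13  1.06  0.2 ]
1 -0.08 0.28 [-1.12  0.01  0.71  2.08 -0.01  1.05 -1.88]
1 -0.08 0.137 [-1.1   0.29  0.79  2.25 -0.32  0.71 -1.55]
1 0.02 0.137 [-0.99  0.47  0.8   2.04 -0.46  0.82 -1.38]
-1 -0.08 0.28 [-0.82  0.02  0.4   2.07 -0.01  1.05  1.26]
-1 -0.08 0.137 [-0.73  0.24  0.34  2.23 -0.12  0.69  1.37]
-1 0.02 0.137 [-0.62  0.38  0.31  2.02 -0.16  0.77  1.46]
```

```bash
python3 - <<'E'
from h import *
B=np.stack([X,Y,Z])
def loc(): return (B@(sense()["position"]-C)).round(4)
R=np.column_stack([-X,Y,-Z])
movep(W(-.085,.165,.28),R)
print(move_l(W(-.085,.165,.137),R,feed=.12,until_force=10)); st("down")
hit=move_l(W(.02,.165,.137),R,feed=.03,until_force=8); print(hit,loc()); st("pushed"); sleep(.3)
x=loc()[0]; move_l(W(x-.04,.165,.137),R,feed=.06); move_l(W(x-.04,.165,.3),R,feed=.15)
ps,ds=camera("side"); print("side",red_angle(ps,camera_params("side")))
c=camera_params("side");v,u=np.nonzero(masks(ps)["yellow"]);P=cloud(ds,c["K"],c["rotation"],c["position"])
Q=(P-C)@B.T;m=masks(ps)["yellow"]&(abs(Q[...,1]-.165)<.03);print("ball",Q[m].mean(0).round(4),Q[m].max(0).round(4),m.sum())
cv2.imwrite("pics/side2.png",ps[:,:,::-1]);st("end")
E
```

```text
False
down 20.71 F [0.4 0.7 0.6] T [-0.04 -0.02  0.02] -0.0001 0.0 [-0.78  0.23  0.39  2.24 -0.14  0.69  1.39]
True [0.0078 0.1649 0.1362]
pushed 23.48 F [-1.7  0.1  2. ] T [ 0.01  0.31 -0.02] -0.0001 1.3004956394433975 [-0.69  0.37  0.38  2.04 -0.2   0.77  1.49]
  return _methods._mean(a, axis=axis, dtype=dtype,
  ret = ret.dtype.type(ret / rcount)
h.py:31: RuntimeWarning: Mean of empty slice.
  an=np.arctan2(P[:,0],P[:,2]);return len(an),np.median(an),an.mean(),an.std(),P[:,1].min(),P[:,1].max()
  ret = _var(a, axis=axis, dtype=dtype, out=out, ddof=ddof,
  arrmean = um.true_divide(arrmean, div, out=arrmean,
  ret = ret.dtype.type(ret / rcount)
Traceback (most recent call last):
  File "h.py", line 31, in red_angle
    an=np.arctan2(P[:,0],P[:,2]);return len(an),np.median(an),an.mean(),an.std(),P[:,1].min(),P[:,1].max()
                                                                                 ~~~~~~~~~~^^
ValueError: zero-size array to reduction operation minimum which has no identity
```

The push stopped at x = 7.8 mm, which is the value predicted for the lever's end stop. The arm hides the view, so I'll move it aside and check.

```bash
python3 - <<'E'
from h import *
B=np.stack([X,Y,Z]);print((B@(sense()["position"]-C)).round(3))
move_joints([-1.298, 0.369, -0.049, 1.532, 0.024, 1.141, -0.082]); st("away")
for n in("side","top"):
    ps,ds=camera(n);c=camera_params(n); print(n,red_angle(ps,c))
    P=cloud(ds,c["K"],c["rotation"],c["position"]);Q=(P-C)@B.T
    m=masks(ps)["yellow"]&(abs(Q[...,1]-.165)<.03)&(abs(Q[...,0])<.06);print("ball",Q[m].mean(0).round(4),m.sum())
    if n=="side":cv2.imwrite("pics/side2.png",ps[:,:,::-1])
E
```

```text
[-0.034  0.165  0.299]
away 27.88 F [-0.1 -0.5  0.7] T [-0.09  0.05 -0.03] 0.0 0.0 [-1.3   0.37 -0.05  1.53  0.02  1.14 -0.08]
side (120, np.float64(0.0004516775354035006), np.float64(-0.0005235478449088943), np.float64(0.07672869722333173), np.float64(-0.053908609131367746), np.float64(0.05355699768315508))
ball [0.0295 0.1677 0.1386] 135
top (70, np.float64(0.14926583313415998), np.float64(0.1516030346174729), np.float64(0.058409755014980906), np.float64(-0.05123971127652756), np.float64(0.050405236880180775))
ball [0.0347 0.1634 0.1373] 77
```

View pics/side2.png

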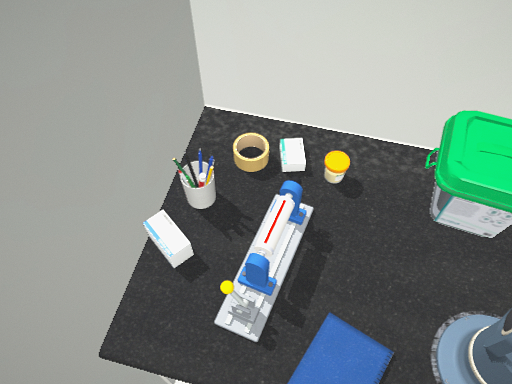

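The ball is now at (227,287) leaning to the far side, the red line lies centrally on top, and the bystanders haven't moved. One last check of the roller angle, relative to each camera's own cylinder fit:

```bash
python3 - <<'E'
from h import *
B=np.stack([X,Y,Z])
for n in("side","top"):
    ps,ds=camera(n);c=camera_params(n);P=cloud(ds,c["K"],c["rotation"],c["position"]);Q=(P-C)@B.T-[0,0,.12]
    M=masks(ps);m=(M["white"]|M["red"])&(abs(Q[...,1])<.05)&(abs(Q[...,0])<.027)&(Q[...,2]>0)&(Q[...,2]<.03)
    x,z=Q[m][:,0],Q[m][:,2]
    # known radius: fit centre robustly
    from scipy.optimize import least_squares
    f=least_squares(lambda k:np.hypot(x-k[0],z-k[1])-.02,[0,0],loss="soft_l1",f_scale=.002).x
    r=Q[M["red"]&m].mean(0);print(n,f,r,"angle",np.arctan2(r[0]-f[0],r[2]-f[1]),m.sum())
E
```

```text
side [-1.02871017e-03 -2.63596574e-05] [-6.89184737e-05  1.49255244e-03  2.01530173e-02] angle 0.04752718195373072 787
top [0.00304058 0.00021811] [ 0.00289666 -0.00014367  0.02096984] angle -0.006934955976692222 616
```

Relative to each camera's own cylinder fit, the roller angle is +0.05 (side), −0.01 (top) and +0.03 (wrist), all well within tolerance.

```bash
python3 -c "
from rig import *
print(finish_job())"
```

```text
the job is handed in; nothing more can be done
None
```

The job is handed in: the roller's red line faces up to within about 0.05 rad, the clamp lever is fully over at its stop, the bystanders look undisturbed, and the arm is clear, at about 28 s of the 58 s limit (no verdict was returned).

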